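# Seat a keyed filter funnel on the vacuum manifold and hold it down

### The job

Pick up the steel filter funnel that stands on the worktop by its knurled collar and set it over the one open filter head of the vacuum manifold. Turn it until the hidden keyways in its skirt drop over the head's pins, then push it fully home so that the red gasket is squeezed down. The vacuum is not on yet, so finish while still gripping the collar and holding the funnel pushed home; leave everything else where it stands.

Things in the scene. Friction and masses are not known exactly. Their poses are not given: they have to be found in the camera images.
- funnel_center (a point): Loose open steel filter funnel, about 0.24 kg, 84 mm high, upright on the worktop at the start: point on its axis half-way up, 42 mm above its underside; z up its axis. From the underside: a skirt 65 mm across, 24 mm high, tapering in by 30 mm to a wall 50 mm across (44 inside); round the top 16 mm a knurled grip collar, 56 mm across, with a flat open rim.
- funnel_collar (a point): Same funnel: the point on its axis at the height to grip the knurled collar, 76 mm above its underside (34 mm above funnel_center); z up its axis.
- funnel_skirt (a point): Same funnel: centre of its underside (42 mm below funnel_center). The skirt's bore is 53 mm wide and goes 20 mm up to a flat inner shoulder that lands on the gasket; three hidden keyways, 11 mm wide, 120 degrees apart, run up the whole bore, open below.
- filter_seat (a point): The open filter head, the one place of three on the steel vacuum manifold without a funnel: point on its upright axis level with the top of its unpressed red gasket, 142 mm above the worktop; z up, x and y follow the manifold, not the pins. The head is 50 mm across, narrowing to 43 mm over its top 7 mm. Fully home, funnel_center is 19 mm above this point.
- filter_pins (a point): Same head, same axis, level with the tops of its three round pins, 8 mm below filter_seat. The pins are 6 mm thick, 120 degrees apart, and stick out 5 mm from the head's side. The head is screwed in by hand: the pins point any way round and no angle is given. A keyway has 2.5 mm (5 degrees) of play each side of a pin.
- gasket (a joint): How far the springy red gasket is pressed down, in m: 0 free, 0.003 fully squeezed, where the funnel meets the rigid head. Takes 4 N to start, 10 N in full (the funnel's weight counts), and springs back. funnel_center above filter_seat: 34 mm with the skirt resting on the pins, 22 mm once keyed and resting on the gasket, 19 mm home. A push of 3 to 10 N is plenty while turning.
- manifold: The fixed steel manifold: a level tube 44 mm thick along its y axis on two feet, three filter places 120 mm apart on it; origin under the middle place, on the worktop. At its +y end (215 to 365 mm from the origin) stands its pump, a white box 125 mm high. More bench equipment, up to 225 mm high, stands along both sides, over 0.54 m from the robot's x axis.
- branch_b: Manifold place with a funnel already fitted, fixed; rim 203 mm above the worktop, widest 65 mm. Origin on its axis on top of the tube, 74 mm above the worktop.
- branch_c: Manifold place with a fitted funnel under a flat lid, fixed; top 206 mm above the worktop, widest 65 mm. Origin as branch_b.
- bottle_a: Bystander: white reagent bottle, 44 mm across, 82 mm high; origin at the centre of its underside.
- bottle_b: Bystander: white reagent bottle like bottle_a, 82 mm high, off to the right.
- bottle_c: Bystander: white bottle with a blue cap, 52 mm across, 98 mm high.
- dishes: Bystander: stack of four small culture dishes, 60 mm across, 56 mm high; origin at the centre of its underside.
- tube_rack: Bystander: blue rack of microtubes, 220 by 100 mm, 60 mm high with tubes, off to the left; origin at the centre of its underside.
- tip_box: Bystander: grey box of pipette tips with a pale blue lid, 122 by 87 mm, 67 mm high, off to the right.
- forceps: Bystander: steel forceps lying flat, 145 mm long, off to the left.

How it is judged:
By the outcome, as a careful person would: the job done as asked, in the order asked, and still so for the second after the job is handed in, while the arm keeps its last pose, push and grip.
It also fails if it takes over 51 s, if anything falls off the work surface, if the arm or the gripper's body presses on something with over 40 N, if the wrist force passes 120 N, or if a joint passes its speed limit or range.

### The arm

A 6-joint arm with a two-finger parallel gripper is mounted at the origin on the work surface. World frame = base frame: x ahead of the robot, y to its left, z up, the work surface at z = 0. Lengths are in mm, angles in rad, forces in N, time in s.
With the tool pointing down it reaches from about 300 to 775 mm from the base axis. Payload 14.6 kg.
Tool frame: the origin (TCP) lies between the finger pads; the fingertips stand 19 mm ahead of it and the grasp point (between the pads) is the TCP (manip.tcp_to_tips is the distance from the TCP to the fingertips, in mm); x points along the fingers, z is the direction in which the jaws open and shut, and the axes are right-handed (so a half turn about x gives the same grasp; the last joint's range is limited). The gripper opens to 94 mm and grips with 3 to 60 N. Pads are 16 mm wide; open, the fingers measure 119 mm over their backs; the gripper's body (75 mm by 177 mm) begins 78 mm behind the grasp point.
Start: joints at [-0.067, 0.3, 1.521, -0, 1.321, -0.067], TCP at [549.99, -0.002, 224.446] pointing down, gripper open.
Joint ranges: [-3.03, 3.03], [-0.79, 2.21], [0.23, 2.52], [-1.04, 4.18], [0, 3.07], [-2.55, 2.55]. Speed limits (rad/s): [2.22, 2.22, 2.57, 3.14, 3.14, 3.14].

### API

Orientations are given as [roll, pitch, yaw] about the fixed x, y, z axes, in that order (R = Rz(yaw) Ry(pitch) Rx(roll)).
In Python, from cell import manip gives the robot as it stands.
- The arm moves only by the tool jog_arm, never from a script. Its argument "moves" is a list that holds one entry, the list of rows, each a list of 6 numbers: the shift along the world's x, y, z in mm, then the turn, a rotation vector about the world's x, y, z in degrees. In form: [[[dx, dy, dz, wx, wy, wz], ...]]. A call has 1 to 5 rows; each row shifts and turns the pose as measured when the row begins; what a row does not reach is not made up. A row lasts 1/10 s, in which the tool goes at most 50 mm and 8.59 degrees, less where a joint would pass 70% of its speed; a pose out of reach is approached as far as the arm can. A call is refused whole if a number of a shift passes 50 or a number of a turn 8.59, either way. A call with a gripper value outside its range is refused whole. "gripper" is the opening, from -1 (shut) to 1 (fully open), set as the call begins (left out, the last holds). The fingers move at their own pace and stop on an object; "squeeze" is the grip in N (left out, the last holds). Time passes only in rows, so rows that do not move let the fingers close. It gives the time, the measured TCP pose, the force and the opening at its end, in the units of the state.
- manip.read_state(): the state, without advancing time (a new reading comes with each control period).
- manip.camera(name): name is "scene" or "side" or "wrist"; returns (picture, depth): 420x560x3 uint8, blue, green, red; 420x560 float32, mm along the optical axis (not along the pixel's ray), 0 where there is no reading.
- manip.camera_params(name): a dict with "fx", "fy", "cx", "cy" (pixels), "dist" ([k1, k2, p1, p2, k3] as OpenCV has them; the pictures are not rectified), "rvec" (rotation vector, rad) and "tvec" (3), from world to camera coordinates, as OpenCV has them. Camera axes: x right, y down, z forward; pixel columns grow to the right and rows downward; lengths in mm; the calibration is good to about 2 mm. A picture is of the moment at which its call begins: read the wrist's pose just before it. camera_params takes no time and is no camera call; for the wrist camera it gives the pose at the moment of the call.
- manip.sign_off(): hands the job in, once; it reports no verdict.
The state is a dict: "clock": time; "joints": joint angles; "qd": joint speeds; "effort": joint torques, N m; "eef_pos": TCP position; "eef_rot": TCP orientation; "wrist_force": force on the tool from outside, world axes, zero at the start; "moment": the same for the moment, N m; "finger_gap": finger opening in mm.
Only numpy, scipy, OpenCV 4.12 (cv2) and the standard library are available. Lean on these libraries where they do the work, as an engineer would, in place of code of your own. Each camera call takes 0.05 s, during which the arm holds its last target. There are 200 camera calls.

## Working session

There is one attempt and no reset: what is moved stays moved. The work goes in short steps, Python scripts to look and compute and a tool call to move; the robot and the scene stay as the last step left them, time stands still between calls to the robot, and variables do not carry over. Pictures are saved under pics/ and viewed, about 8 in all and at most 12, crops included, and the job is handed in when it is done.

Besides the shell and the picture viewer there is one more tool, called after ">>>" by a JSON object that holds its "api" and its "payload", one argument or row to a line. jog_arm: Moves the arm, as the interface text tells. Its arguments: {"type":"object","properties":{"moves":{"type":"array","items":{"type":"array","items":{"type":"array","items":{"type":"number"}}}},"gripper":{"type":"number"},"squeeze":{"type":"number"}},"required":["moves"]}

```bash
ls; mkdir -p pics
cat > h.py <<'E'
import numpy as np, cv2
from cell import manip
def grab(n,tag):
    p=manip.camera_params(n); im,d=manip.camera(n)
    cv2.imwrite(f'pics/{tag}.png',im); np.savez(f'pics/{tag}.npz',d=d,**{k:np.array(v) for k,v in p.items()})
    return im,d,p
def KRt(p):
    K=np.array([[p['fx'],0,p['cx']],[0,p['fy'],p['cy']],[0,0,1.]],float)
    R=cv2.Rodrigues(np.array(p['rvec'],float))[0]; return K,R,np.array(p['tvec'],float).reshape(3),np.array(p['dist'],float).ravel()
def ray(p,uv):
    K,R,t,D=KRt(p); n=cv2.undistortPoints(np.array(uv,float).reshape(-1,1,2),K,D).reshape(-1,2)
    return -R.T@t, np.c_[n,np.ones(len(n))]@R
def plane(p,uv,z):
    c,r=ray(p,uv); return c+r*((z-c[2])/r[:,2])[:,None]
def proj(p,X):
    K,R,t,D=KRt(p); return cv2.projectPoints(np.array(X,float).reshape(-1,1,3),cv2.Rodrigues(R)[0],t,K,D)[0].reshape(-1,2)
def cloud(p,d):
    h,w=d.shape; v,u=np.mgrid[:h,:w]; c,r=ray(p,np.c_[u.ravel(),v.ravel()])
    return (c+r*d.reshape(-1,1)).reshape(h,w,3)
def st():
    s=manip.read_state(); print(s['clock'],np.round(s['eef_pos'],1),np.round(s['eef_rot'],3),'F',np.round(s['wrist_force'],1),'M',np.round(s['moment'],2),'gap',s['finger_gap'],'q',np.round(s['joints'],2)); return s
E
python3 - <<'E'
from h import *
st()
ims=[grab(n,n+'0')[0] for n in('scene','side')]
for n in('scene','side'): print(n,-KRt(manip.camera_params(n))[1].T@KRt(manip.camera_params(n))[2])
print(-KRt(manip.camera_params('wrist'))[1].T@KRt(manip.camera_params('wrist'))[2])
cv2.imwrite('pics/a.png',cv2.resize(np.vstack(ims),None,fx=.71,fy=.71))
E
```

```text
pics
0.0 [549.7  -0.  223.9] [3.08 1.57 3.08] F [-0.1 -0.4  0.1] M [ 0.03 -0.01  0.02] gap 93.83327846062144 q [-0.07  0.3   1.52 -0.    1.32 -0.07]
scene [921.48318446 851.87738643 775.3188364 ]
side [-311.69607601 -955.94778188 1102.49063567]
[550.70379571  75.96186313 383.8555322 ]
```

View pics/scene0.png

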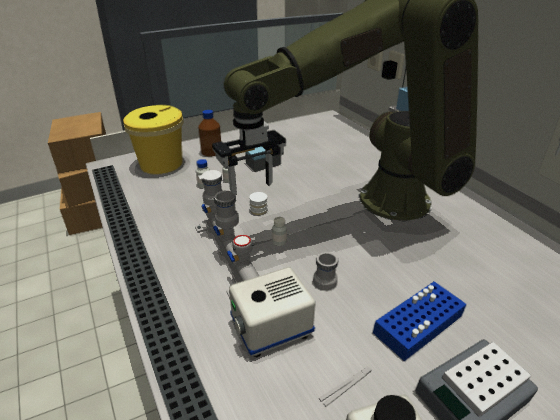

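View pics/side0.png

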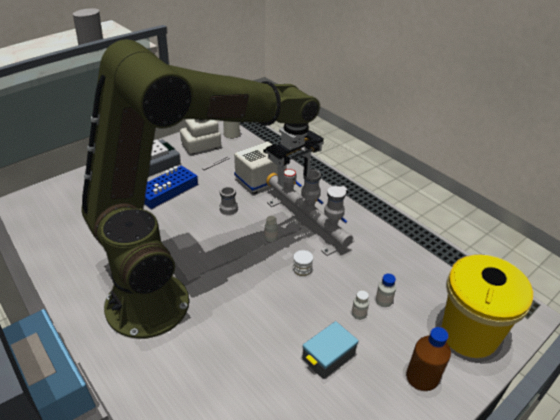

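Scene view: funnel rim at (326,262), red gasket at (242,241). Side view: funnel rim at (228,192), gasket at (289,175).

```bash
cat > m.py <<'E'
from h import *
def red(im):
    b,g,r=[im[...,i].astype(int) for i in range(3)]
    return ((r-g>50)&(r-b>50)).astype(np.uint8)
E
python3 - <<'E'
from m import *
for n,f,s,b in (('scene',(326,262),(242,241),(225,202)),('side',(228,192),(289,175),(312,177))):
    p=np.load(f'pics/{n}0.npz'); im=cv2.imread(f'pics/{n}0.png')
    C=cloud(p,p['d'])
    m=red(im); m2=np.zeros_like(m); m2[s[1]-15:s[1]+15,s[0]-15:s[0]+15]=1; v,u=np.nonzero(m*m2)
    c=((u.min()+u.max())/2,(v.min()+v.max())/2); print(n,'seat px',c,len(u),plane(p,[c],142))
    print(' cloud red',np.median(C[v,u],0), C[v,u].min(0),C[v,u].max(0))
    print(' funnel',plane(p,[f],84))
    g=C[f[1]-25:f[1]+35,f[0]-30:f[0]+30].reshape(-1,3); g=g[(g[:,2]>68)&(g[:,2]<90)]; print(' cloud collar',len(g),np.percentile(g,[3,97],0))
    # tube: points with 60<z<80 
    print(' branchb rim',plane(p,[b],203))
E
```

```text
scene seat px (np.float64(241.5), np.float64(240.0)) 54 [[634.71409771 118.72835375 142.        ]]
 cloud red [631.11021203 116.48464783 140.85039194] [569.50059613 -74.76556182  -1.13244776] [653.95576352 138.23656296 143.06631055]
 funnel [[454.65295684 235.04848135  84.        ]]
 cloud collar 252 [[420.15855968 199.28714704  68.81547825]
 [472.09147552 252.7161554   84.73400715]]
 branchb rim [[636.92678442  27.02593552 203.        ]]
side seat px (np.float64(289.5), np.float64(172.5)) 20 [[632.6762822  110.58033614 142.        ]]
 cloud red [627.12255541 101.39030937 140.7973063 ] [607.35229705  91.30644175  -1.18492282] [798.74477767 271.5624412  146.38428242]
 funnel [[441.84258965 212.13953221  84.        ]]
 cloud collar 228 [[417.66572629 193.78713566  69.06561356]
 [578.91150656 316.75653458  89.06630692]]
 branchb rim [[613.81209748 -20.64359743 203.        ]]
```

>>> {"api": "jog_arm", "payload": {
  "moves": [
    [[-25,40,10,0,0,0],[-25,40,10,0,0,0],[-25,40,10,0,0,0],[-25,35,10,0,0,0],[0,0,0,0,0,0]]
  ]
}}

```text
clock: 0.6
eef_pos: [444.9, 158.6, 262.8]
eef_rot: [3.106, 1.565, 3.103]
wrist_force: [0.1, -1.6, -0.1]
finger_gap: 93.8
```

Run:
```python
from m import *
st(); im,d,p=grab('wrist','w1')
C=cloud(p,d); print(proj(p,[[447,225,84],[634,115,142]]))
g=C.reshape(-1,3); g=g[(abs(g[:,0]-447)<60)&(abs(g[:,1]-225)<60)]
t=g[(g[:,2]>79)&(g[:,2]<92)]; print(len(t),np.median(t,0),np.percentile(t,[1,99],0))
print('circ',cv2.minEnclosingCircle(t[:,:2].astype(np.float32)))
```

```text
0.6 [444.9 158.6 262.8] [3.106 1.565 3.103] F [ 0.1 -1.6 -0.1] M [0.04 0.   0.06] gap 93.7792609034474 q [0.26 0.1  1.67 0.   1.38 0.27]
[[285.25559001 122.78062683]
 [507.23115753 257.43480164]]
1185 [445.7673163  224.6711208   83.37190421] [[418.35452373 196.5116016   80.28202973]
 [472.83954766 250.47487037  85.17072868]]
circ ((445.449462890625, 223.29920959472656), 28.578170776367188)
```

View pics/w1.png

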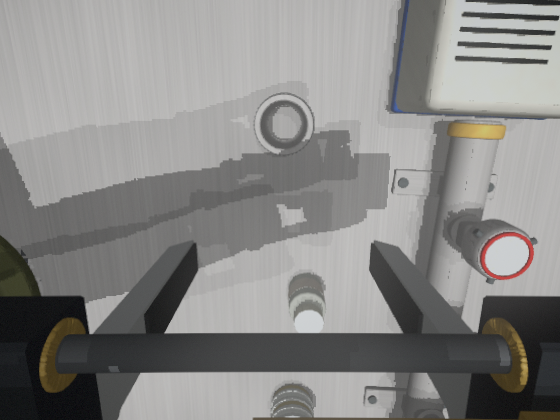

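Wrist view (up = +y, right = +x): funnel rim at (284,123). The head with its red gasket is at (507,257), and pins show at about (534,241) and (490,281). The funnel axis is at (445.5, 223.5).

>>> {"api": "jog_arm", "payload": {
  "moves": [
    [[0,33,0,0,0,0],[0.5,34,-30,0,0,0],[0,0,-45,0,0,0],[0,0,-40,0,0,0],[0,0,0,0,0,0]]
  ]
}}

```text
clock: 1.15
eef_pos: [448.4, 223.0, 142.4]
eef_rot: [-2.919, 1.565, -2.927]
wrist_force: [0.7, -0.6, 0.8]
finger_gap: 94.2
```

Run:
```python
from m import *
st()
```

```text
1.15 [448.4 223.  142.4] [-2.919  1.565 -2.927] F [ 0.7 -0.6  0.8] M [ 0.11  0.   -0.01] gap 94.16996116691708 q [0.39 0.28 1.75 0.   1.12 0.39]
```

>>> {"api": "jog_arm", "payload": {
  "moves": [
    [[-3,0.5,-33,0,0,0],[0,0,-30,0,0,0],[0,0,0,0,0,0]]
  ]
}}

```text
clock: 1.45
eef_pos: [448.5, 221.7, 81.2]
eef_rot: [-2.931, 1.568, -2.941]
wrist_force: [-0.3, 0.9, 0.2]
finger_gap: 94.5
```

>>> {"api": "jog_arm", "payload": {
  "moves": [
    [[0,0,-2,0,0,0],[0,0,0,0,0,0],[0,0,0,0,0,0],[0,0,0,0,0,0],[0,0,0,0,0,0]]
  ],
  "gripper": -1,
  "squeeze": 35
}}

```text
clock: 1.95
eef_pos: [452.1, 221.8, 86.4]
eef_rot: [0.545, 1.566, 0.533]
wrist_force: [-1.8, -0.1, 0.9]
finger_gap: 57.6
```

Run:
```python
from m import *
st(); im,d,p=grab('wrist','w2'); st()
```

```text
1.95 [452.1 221.8  86.4] [0.545 1.566 0.533] F [-1.8 -0.1  0.9] M [-0.01  0.39  0.02] gap 57.588477251804335 q [0.38 0.36 1.79 0.   0.98 0.39]
2.0 [452.2 221.8  86.4] [0.526 1.566 0.514] F [-2.7 -0.5  3.1] M [-0.02  0.12 -0.03] gap 55.505523071181926 q [0.38 0.36 1.79 0.   0.98 0.39]
```

View pics/w2.png

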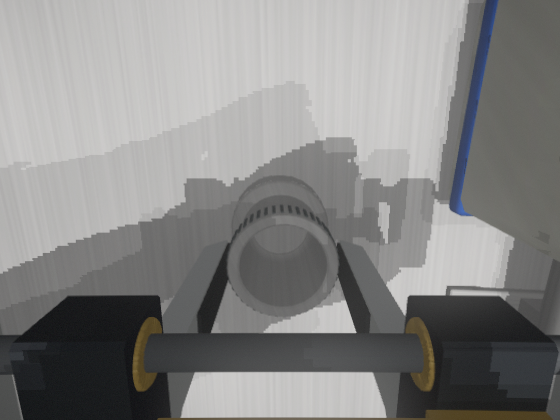

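The view shows the collar between the pads. But the TCP has drifted up to z 86, so I'll reopen, lower and regrip.

>>> {"api": "jog_arm", "payload": {
  "moves": [
    [[0,0,0,0,0,0],[0,0,0,0,0,0],[0,0,-6,0,0,0],[0,0,-6,0,0,0]]
  ],
  "gripper": 0.7
}}

```text
clock: 2.4
eef_pos: [452.7, 222.1, 74.6]
eef_rot: [0.46, 1.564, 0.448]
wrist_force: [-0.6, -0.7, -0.9]
finger_gap: 79.5
```

>>> {"api": "jog_arm", "payload": {
  "moves": [
    [[0,0,-1,0,0,0],[0,0,-1,0,0,0]]
  ]
}}

```text
clock: 2.6
eef_pos: [452.3, 221.9, 71.2]
eef_rot: [0.475, 1.566, 0.463]
wrist_force: [0.4, -0.5, 0.4]
finger_gap: 79.8
```

>>> {"api": "jog_arm", "payload": {
  "moves": [
    [[0,0,3,0,0,0],[0,0,0,0,0,0],[0,0,0,0,0,0],[0,0,0,0,0,0]]
  ],
  "gripper": -1,
  "squeeze": 40
}}

```text
clock: 3.0
eef_pos: [452.2, 221.9, 74.4]
eef_rot: [0.492, 1.566, 0.48]
wrist_force: [0.4, 0.6, -1.1]
finger_gap: 55.8
```

>>> {"api": "jog_arm", "payload": {
  "moves": [
    [[0,0,0,0,0,0],[0,0,0,0,0,0]]
  ]
}}

```text
clock: 3.2
eef_pos: [452.2, 221.8, 74.4]
eef_rot: [0.481, 1.566, 0.469]
wrist_force: [-0.1, -0.6, -0.2]
finger_gap: 55.2
```

>>> {"api": "jog_arm", "payload": {
  "moves": [
    [[0,0,40,0,0,0],[0,0,45,0,0,0],[0,0,45,0,0,0],[0,0,40,0,0,0],[0,0,0,0,0,0]]
  ]
}}

```text
clock: 3.7
eef_pos: [449.5, 220.7, 248.7]
eef_rot: [-3.13, 1.57, -3.141]
wrist_force: [0.7, 0.6, -3.1]
finger_gap: 55.7
```

Run:
```python
from m import *
st()
p=np.load('pics/w1.npz'); im=cv2.imread('pics/w1.png'); m=red(im); v,u=np.nonzero(m)
print(len(u),u.min(),u.max(),v.min(),v.max())
P=plane(p,np.c_[u,v],142); print(cv2.minEnclosingCircle(P[:,:2].astype(np.float32)), cv2.fitEllipse(P[:,:2].astype(np.float32)))
C=cloud(p,p['d'])[v,u]; C=C[abs(C[:,2]-142)<5]; print(len(C),C[:,2].mean(),cv2.minEnclosingCircle(C[:,:2].astype(np.float32)))
# tube axis from cloud: points on tube z 50..76
g=cloud(p,p['d']).reshape(-1,3); g=g[(g[:,2]>66)&(g[:,2]<75)&(g[:,0]>560)&(g[:,0]<690)&(g[:,1]<200)]
print(len(g)); 
for y in range(40,200,20):
    s=g[abs(g[:,1]-y)<6]
    if len(s): print(y,len(s),np.percentile(s[:,0],[2,50,98]))
```

```text
3.7 [449.5 220.7 248.7] [-3.13   1.57  -3.141] F [ 0.7  0.6 -3.1] M [-0.03 -0.1   0.01] gap 55.66403956853373 q [0.38 0.17 1.62 0.   1.35 0.39]
563 481 533 232 279
((633.29443359375, 116.20105743408203), 21.631818771362305) ((633.313720703125, 116.2913818359375), (39.90880584716797, 40.0181884765625), 33.235557556152344)
555 141.69567584412252 ((634.2109375, 115.43695831298828), 22.242393493652344)
4916
40 237 [615.50651925 628.32859915 643.88744517]
60 305 [614.93603997 627.05362894 644.85419438]
80 266 [615.93935408 625.81863817 641.1665631 ]
100 128 [616.50428945 621.08782706 629.37740493]
120 93 [616.8661524  618.96268483 623.66406451]
140 361 [619.46473724 631.63253497 650.17468441]
160 384 [620.32391408 632.9890468  651.56982196]
180 403 [621.45547557 634.14199529 652.62328085]
```

>>> {"api": "jog_arm", "payload": {
  "moves": [
    [[30,-30,5,0,0,0],[30,-30,5,0,0,0],[30,-30,0,0,0,0],[25,-25,0,0,0,0],[0,0,0,0,0,0]]
  ]
}}

```text
clock: 4.2
eef_pos: [566.7, 101.4, 254.6]
eef_rot: [-3.049, 1.566, -3.058]
wrist_force: [-0.2, -0.5, -3.0]
finger_gap: 55.3
```

Run:
```python
from m import *
s=st(); im,d,p=grab('wrist','w3'); st()
m=red(im); v,u=np.nonzero(m); print(len(u),u.min(),u.max(),v.min(),v.max())
P=plane(p,np.c_[u,v],142); print('seat',cv2.minEnclosingCircle(P[:,:2].astype(np.float32)), cv2.fitEllipse(P[:,:2].astype(np.float32)))
C=cloud(p,d).reshape(-1,3); z=s['eef_pos'][2]+9.6; t=C[(abs(C[:,2]-z)<3)&(np.hypot(*(C[:,:2]-s['eef_pos'][:2]).T)<29.5)]
print('rim z',z,len(t),np.median(t,0),cv2.minEnclosingCircle(t[:,:2].astype(np.float32)))
print(proj(p,[[*s['eef_pos'][:2],z]]))
```

```text
4.2 [566.7 101.4 254.6] [-3.049  1.566 -3.058] F [-0.2 -0.5 -3. ] M [ 0.04 -0.01 -0.02] gap 55.2790788176458 q [0.11 0.34 1.4  0.   1.41 0.12]
4.25 [565.6 102.8 254.4] [-3.127  1.565 -3.135] F [-0.8  0.5 -3.5] M [0.01 0.06 0.02] gap 55.37299397773055 q [0.12 0.34 1.4  0.   1.41 0.12]
537 341 394 166 217
seat ((633.7557373046875, 115.96922302246094), 21.3403377532959) ((633.6949462890625, 116.0737533569336), (39.62771987915039, 39.862850189208984), 67.34933471679688)
rim z 264.20766190628683 4314 [566.01008543 104.28018242 263.85080896] ((567.0384521484375, 102.70492553710938), 29.45876121520996)
[[281.16347013 280.89124924]]
```

View pics/w3.png

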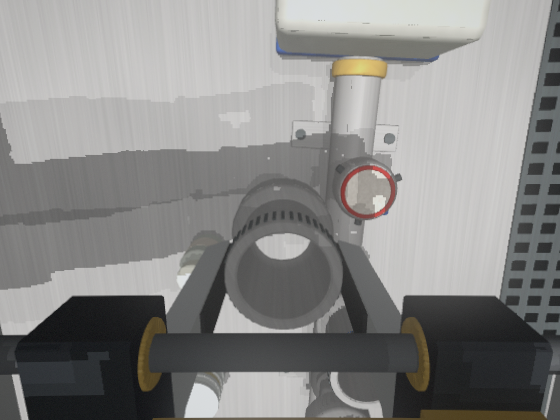

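```bash
cat > rim.py <<'E'
from m import *
def rim(p,d,tcp):
    C=cloud(p,d).reshape(-1,3); q=C-np.array(tcp); t=q[(np.hypot(q[:,0],q[:,1]-2)<36)&(q[:,2]>5)&(q[:,2]<14)]
    h=np.histogram(t[:,2],np.arange(5,14,.5)); print(h[0])
    return t
E
python3 - <<'E'
from rim import *
p=np.load('pics/w3.npz'); t=rim(p,p['d'],[566.2,102,254.5])
zm=np.percentile(t[:,2],80); 
for w in (1,1.5):
    r=t[abs(t[:,2]-np.median(t[:,2]))<w]; 
    # inner/outer boundary by angle, iterated centre
    c=np.array([0,2.])
    for _ in range(8):
        a=np.degrees(np.arctan2(r[:,1]-c[1],r[:,0]-c[0]))//15; R=np.hypot(*(r[:,:2]-c).T)
        a0=np.unique(a); mid=np.array([[k*15+7.5,np.percentile(R[a==k],3)] for k in a0]); th=np.radians(mid[:,0])
        A=np.c_[np.cos(th),np.sin(th),np.ones(len(th))]; s=np.linalg.lstsq(A,mid[:,1],rcond=None)[0]; c=c+s[:2]
    print(w,len(r),'inner c',c,'r',s[2], len(a0))
im=cv2.imread('pics/w3.png'); cv2.imwrite('pics/w3c.png',cv2.resize(im[110:350,160:440],None,fx=2.8,fy=2.5*1))
print(KRt(p)[0])
E
```

```text
[ 105  127  126  141  178  248  367  763 1092 1010  574  193   55   36
   35   27   30]
1 3423 inner c [1.72802363 1.24281434] r 22.14527219944405 24
1.5 4070 inner c [1.67689748 1.23744495] r 22.10200939045308 24
[[353.11961236   0.         283.22485281]
 [  0.         353.11961236 207.86626236]
 [  0.           0.           1.        ]]
```

View pics/w3c.png

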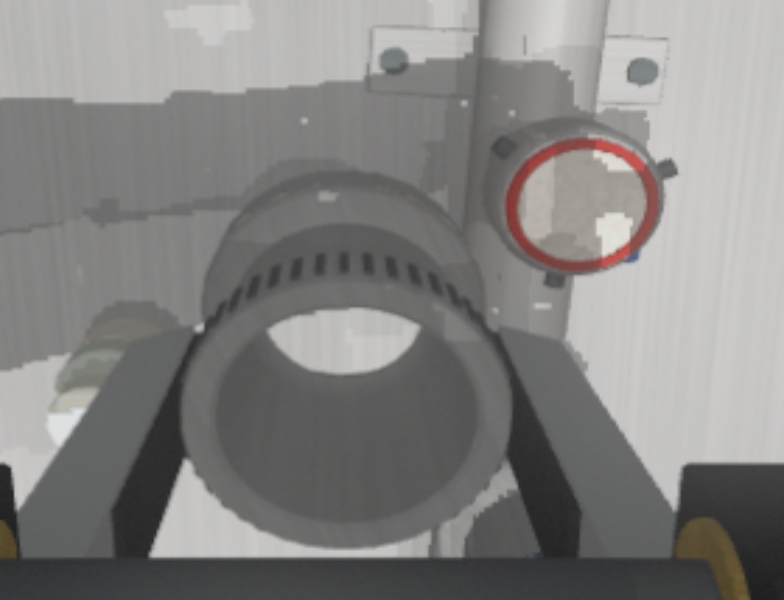

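Crop: inner rim centre is at about (284,275) in the full frame and the gasket at (368,192). The three pins are at roughly 20°, 140° and 260°. I'll turn −60° here as a start for the keyway search, then re-measure to separate camera bias from grip offset.

>>> {"api": "jog_arm", "payload": {
  "moves": [
    [[0,0,0,0,0,-8.5],[0,0,0,0,0,-8.5],[0,0,0,0,0,-8.5],[0,0,0,0,0,-8.5],[0,0,0,0,0,-8.5]]
  ]
}}

```text
clock: 4.75
eef_pos: [561.8, 106.3, 249.3]
eef_rot: [-2.886, 1.558, 2.638]
wrist_force: [0.7, 0.5, -2.9]
finger_gap: 55.4
```

>>> {"api": "jog_arm", "payload": {
  "moves": [
    [[0,0,0,0,0,-8.5],[0,0,0,0,0,-8.5],[0,0,0,0,0,0],[0,0,0,0,0,0]]
  ]
}}

```text
clock: 5.15
eef_pos: [558.5, 109.8, 246.3]
eef_rot: [-2.692, 1.554, 2.535]
wrist_force: [0.1, -0.2, -2.9]
finger_gap: 55.3
```

```bash
cat >> rim.py <<'E'
def centre(p,d,tcp):
    t=rim(p,d,tcp); r=t[abs(t[:,2]-np.median(t[:,2]))<1.5]; c=np.array([0,1.])
    for _ in range(8):
        a=np.degrees(np.arctan2(r[:,1]-c[1],r[:,0]-c[0]))//15; R=np.hypot(*(r[:,:2]-c).T)
        a0=np.unique(a); th=np.radians(a0*15+7.5); m=[np.percentile(R[a==k],3) for k in a0]
        A=np.c_[np.cos(th),np.sin(th),np.ones(len(th))]; s=np.linalg.lstsq(A,m,rcond=None)[0]; c=c+s[:2]
    return c,s[2],np.median(r[:,2])
from scipy.spatial.transform import Rotation as Ro
def axes(s):
    R=Ro.from_euler('xyz',s['eef_rot']).as_matrix(); print('tool x',np.round(R[:,0],4),'jaw',np.round(R[:,2],3)); return R
E
python3 - <<'E'
from rim import *
s=st(); axes(s); im,d,p=grab('wrist','w4'); s2=st()
tcp=(np.array(s['eef_pos'])+s2['eef_pos'])/2
print('rim off',centre(p,d,tcp))
m=red(im); v,u=np.nonzero(m); P=plane(p,np.c_[u,v],142); print(len(u),'seat',cv2.fitEllipse(P[:,:2].astype(np.float32)))
E
```

```text
5.15 [558.5 109.8 246.3] [-2.692  1.554  2.535] F [ 0.1 -0.2 -2.9] M [-0.06  0.05  0.01] gap 55.324815553167824 q [0.12 0.33 1.43 0.01 1.39 1.18]
tool x [-0.0139  0.0096 -0.9999] jaw [ 0.492 -0.87  -0.015]
5.2 [558.6 109.7 246.3] [-2.692  1.554  2.535] F [-0.4 -0.2 -2.7] M [ 0.02  0.03 -0.02] gap 55.2327102075988 q [0.12 0.33 1.43 0.01 1.39 1.18]
[110 120 140 170 209 322 567 812 954 797 502 181  59  30  28  28  22]
rim off (array([2.59378623, 0.58436864]), np.float64(22.093547074723414), np.float64(9.161490906254656))
724 seat ((633.9161376953125, 115.87820434570312), (39.619998931884766, 39.79265594482422), 163.0756378173828)
```

>>> {"api": "jog_arm", "payload": {
  "moves": [
    [[35,3,0,-0.55,-0.8,0],[35,3,0,0,0,0],[0,0,0,0,0,0],[0,0,0,0,0,0]]
  ]
}}

```text
clock: 5.6
eef_pos: [629.5, 117.0, 244.8]
eef_rot: [-1.782, 1.569, -2.824]
wrist_force: [-0.6, 0.5, -2.2]
finger_gap: 55.1
```

Run:
```python
from rim import *
s=st(); axes(s)
```

```text
5.6 [629.5 117.  244.8] [-1.782  1.569 -2.824] F [-0.6  0.5 -2.2] M [ 0.03  0.03 -0.02] gap 55.146156508714235 q [ 0.13  0.49  1.21 -0.    1.44  1.17]
tool x [-1.9e-03 -6.0e-04 -1.0e+00] jaw [ 0.504 -0.863 -0.   ]
```

>>> {"api": "jog_arm", "payload": {
  "moves": [
    [[2,-1.3,-10,0,0,0],[0,0,-12,0,0,0],[0,0,-7,0,0,0],[0,0,0,0,0,0]]
  ]
}}

```text
clock: 6.0
eef_pos: [629.5, 115.6, 213.0]
eef_rot: [-1.882, 1.568, -2.921]
wrist_force: [0.4, 0.1, -3.1]
finger_gap: 55.4
```

Run:
```python
from rim import *
s=st(); axes(s)
a,da,pa=grab('scene','s5'); b,db,pb=grab('side','d5')
x=proj(pa,[[634,116,160]])[0].astype(int); y=proj(pb,[[634,116,160]])[0].astype(int)
f=lambda i,q: cv2.resize(i[q[1]-45:q[1]+45,q[0]-45:q[0]+45],(400,400),interpolation=cv2.INTER_CUBIC)
cv2.imwrite('pics/c5.png',np.hstack([f(a,x),f(b,y)]))
```

```text
6.0 [629.5 115.6 213. ] [-1.882  1.568 -2.921] F [ 0.4  0.1 -3.1] M [0.05 0.06 0.03] gap 55.42389136096202 q [ 0.12  0.51  1.25 -0.    1.38  1.16]
tool x [-3.1e-03 -7.0e-04 -1.0e+00] jaw [ 0.507 -0.862 -0.001]
```

View pics/c5.png

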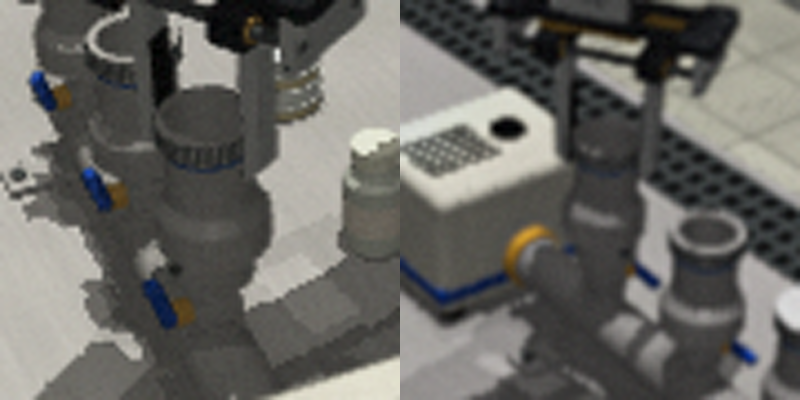

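Both views show the funnel standing over the head at about (210,180) and (600,190) in the crops. Next I correct x by +2 and lower to contact.

>>> {"api": "jog_arm", "payload": {
  "moves": [
    [[2,0,0,0,0,0],[0,0,-2,0,0,0],[0,0,-2,0,0,0],[0,0,0,0,0,0]]
  ]
}}

```text
clock: 6.5
eef_pos: [632.5, 115.8, 211.5]
eef_rot: [0.792, 1.57, -0.247]
wrist_force: [-0.1, 0.2, -3.3]
finger_gap: 55.9
```

>>> {"api": "jog_arm", "payload": {
  "moves": [
    [[0,0,-1.5,0,0,0],[0,0,-1.5,0,0,0],[0,0,0,0,0,0]]
  ]
}}

```text
clock: 6.8
eef_pos: [632.6, 115.7, 208.3]
eef_rot: [0.814, 1.57, -0.224]
wrist_force: [0.1, -0.5, -3.2]
finger_gap: 55.1
```

Run:
```python
from rim import *
s=st(); axes(s)
```

```text
6.8 [632.6 115.7 208.3] [ 0.814  1.57  -0.224] F [ 0.1 -0.5 -3.2] M [0.02 0.09 0.01] gap 55.118499852776054 q [ 0.12  0.52  1.25 -0.    1.37  1.16]
tool x [ 1.e-03 -2.e-04 -1.e+00] jaw [ 0.507 -0.862  0.001]
```

>>> {"api": "jog_arm", "payload": {
  "moves": [
    [[0,0,-1,0,0,0],[0,0,-1,0,0,0],[0,0,0,0,0,0]]
  ]
}}

```text
clock: 7.1
eef_pos: [632.9, 115.9, 207.8]
eef_rot: [1.101, 1.567, 0.063]
wrist_force: [-1.6, -0.3, -0.2]
finger_gap: 55.5
```

Contact at z ≈ 208, the resting-on-pins height. I'll turn with a light push.

>>> {"api": "jog_arm", "payload": {
  "moves": [
    [[0,-0.2,-2,0,0,6],[0,-0.2,-2,0,0,6],[0,-0.2,-2,0,0,6]]
  ]
}}

```text
clock: 7.4
eef_pos: [634.7, 115.1, 207.5]
eef_rot: [0.966, 1.558, 0.249]
wrist_force: [-3.6, 1.5, 9.4]
finger_gap: 55.3
```

Run:
```python
from rim import *
s=st(); axes(s)
```

```text
7.4 [634.7 115.1 207.5] [0.966 1.558 0.249] F [-3.6  1.5  9.4] M [ 0.31  1.09 -0.23] gap 55.301257167736175 q [0.12 0.52 1.25 0.   1.36 0.84]
tool x [ 0.0123  0.0031 -0.9999] jaw [ 0.754 -0.657  0.007]
```

>>> {"api": "jog_arm", "payload": {
  "moves": [
    [[-1.5,0,-1,-0.2,0.7,6],[-0.5,-0.1,-1.2,0,0.1,6],[-0.4,-0.1,-1.2,0,0.2,6]]
  ]
}}

```text
clock: 7.7
eef_pos: [633.9, 114.2, 207.9]
eef_rot: [0.398, 1.569, 0.008]
wrist_force: [1.1, -2.2, 6.8]
finger_gap: 55.7
```

```bash
cat > s.py <<'E'
from rim import *
s=st(); a=axes(s)[:,0]; print('tiltfix deg',np.degrees([-a[1],a[0]]).round(2))
E
python3 s.py
```

```text
7.7 [633.9 114.2 207.9] [0.398 1.569 0.008] F [ 1.1 -2.2  6.8] M [-0.61 -0.3  -0.23] gap 55.65210659192511 q [ 0.12  0.52  1.25 -0.    1.37  0.51]
tool x [ 0.0021  0.     -1.    ] jaw [ 0.925 -0.38   0.002]
tiltfix deg [-0.    0.12]
```

>>> {"api": "jog_arm", "payload": {
  "moves": [
    [[-0.2,0,-1.2,0,0.2,6],[-0.2,0,-1.2,0,0.2,6],[-0.2,0,-1.2,0,0.2,6]]
  ]
}}

```text
clock: 8.0
eef_pos: [635.1, 113.5, 207.8]
eef_rot: [-2.416, 1.57, -2.479]
wrist_force: [-2.1, -0.8, 7.6]
finger_gap: 55.5
```

```bash
python3 s.py
```

```text
8.0 [635.1 113.5 207.8] [-2.416  1.57  -2.479] F [-2.1 -0.8  7.6] M [-0.04  0.2  -0.26] gap 55.505747606497145 q [ 0.12  0.53  1.24 -0.    1.37  0.18]
tool x [-5.e-04 -4.e-04 -1.e+00] jaw [ 0.998 -0.064 -0.   ]
tiltfix deg [ 0.02 -0.03]
```

>>> {"api": "jog_arm", "payload": {
  "moves": [
    [[-1.2,0.2,-1.2,0,0.1,6],[-0.4,0,-1.2,0,0.1,6],[-0.3,0,-1.2,0,0.1,6]]
  ]
}}

```text
clock: 8.3
eef_pos: [635.1, 113.4, 207.9]
eef_rot: [-0.241, 1.568, 0.022]
wrist_force: [-0.7, -0.0, 7.0]
finger_gap: 55.9
```

```bash
python3 s.py
```

```text
8.3 [635.1 113.4 207.9] [-0.241  1.568  0.022] F [-0.7 -0.   7. ] M [-0.01 -0.06 -0.18] gap 55.949588680501336 q [ 0.12  0.53  1.24 -0.    1.37 -0.14]
tool x [ 2.7e-03  1.0e-04 -1.0e+00] jaw [0.966 0.26  0.003]
tiltfix deg [-0.    0.15]
```

>>> {"api": "jog_arm", "payload": {
  "moves": [
    [[-0.4,0,-1.2,0,0.2,6],[-0.2,0,-1.2,0,0.1,6],[-0.2,0,-1.2,0,0.1,6]]
  ]
}}

```text
clock: 8.6
eef_pos: [635.8, 113.5, 207.8]
eef_rot: [-0.038, 1.568, 0.552]
wrist_force: [-1.0, -0.1, 7.7]
finger_gap: 55.3
```

```bash
python3 s.py
```

```text
8.6 [635.8 113.5 207.8] [-0.038  1.568  0.552] F [-1.  -0.1  7.7] M [ 0.01  0.19 -0.25] gap 55.331973649073326 q [ 0.12  0.53  1.24  0.    1.37 -0.47]
tool x [ 0.0025  0.0015 -1.    ] jaw [0.831 0.556 0.003]
tiltfix deg [-0.09  0.14]
```

>>> {"api": "jog_arm", "payload": {
  "moves": [
    [[-1,0,-1.2,-0.1,0.2,6],[-0.3,0.1,-1.2,0,0.1,6],[-0.3,0.1,-1.2,0,0.1,6]]
  ]
}}

```text
clock: 8.9
eef_pos: [635.2, 114.0, 206.2]
eef_rot: [0.506, 1.57, 1.423]
wrist_force: [0.4, -0.1, -2.4]
finger_gap: 55.4
```

```bash
python3 s.py
```

```text
8.9 [635.2 114.  206.2] [0.506 1.57  1.423] F [ 0.4 -0.1 -2.4] M [ 0.03 -0.01  0.04] gap 55.428774567925544 q [ 0.12  0.53  1.24  0.    1.37 -0.8 ]
tool x [ 2.0e-04  1.1e-03 -1.0e+00] jaw [0.608 0.794 0.001]
tiltfix deg [-0.06  0.01]
```

Dropping in: z 206.2 and the push force is gone. Now straight down.

>>> {"api": "jog_arm", "payload": {
  "moves": [
    [[0,0,-2,0,0,1],[0,0,-2,0,0,0],[0,0,-2,0,0,0]]
  ]
}}

```text
clock: 9.2
eef_pos: [635.1, 113.9, 199.1]
eef_rot: [1.228, 1.57, 2.161]
wrist_force: [-0.7, -0.5, -2.5]
finger_gap: 55.2
```

```bash
python3 s.py
```

```text
9.2 [635.1 113.9 199.1] [1.228 1.57  2.161] F [-0.7 -0.5 -2.5] M [ 0.03 -0.09  0.01] gap 55.15239533408353 q [ 0.12  0.53  1.25  0.    1.36 -0.81]
tool x [-7.e-04  1.e-03 -1.e+00] jaw [0.596 0.803 0.   ]
tiltfix deg [-0.06 -0.04]
```

>>> {"api": "jog_arm", "payload": {
  "moves": [
    [[0,0,-2,0,0,0],[0,0,-2,0,0,0],[0,0,-2,0,0,0]]
  ]
}}

```text
clock: 9.5
eef_pos: [635.2, 113.8, 193.4]
eef_rot: [0.517, 1.57, 1.446]
wrist_force: [-4.4, -0.9, 7.1]
finger_gap: 56.0
```

```bash
python3 s.py
```

```text
9.5 [635.2 113.8 193.4] [0.517 1.57  1.446] F [-4.4 -0.9  7.1] M [-0.21  0.65  0.03] gap 55.95084926807498 q [ 0.12  0.54  1.26  0.    1.34 -0.81]
tool x [ 1.e-04  9.e-04 -1.e+00] jaw [0.598 0.801 0.001]
tiltfix deg [-0.05  0.01]
```

>>> {"api": "jog_arm", "payload": {
  "moves": [
    [[-0.4,0,-2,0,0,0],[0,0,-2,0,0,0],[0,0,-2.5,0,0,0]]
  ]
}}

```text
clock: 9.8
eef_pos: [635.5, 113.6, 193.3]
eef_rot: [-0.777, 1.564, 0.15]
wrist_force: [-11.1, -2.2, 19.7]
finger_gap: 55.7
```

```bash
python3 s.py
```

```text
9.8 [635.5 113.6 193.3] [-0.777  1.564  0.15 ] F [-11.1  -2.2  19.7] M [-0.38  2.07  0.01] gap 55.706973496519296 q [ 0.12  0.53  1.26  0.    1.34 -0.81]
tool x [ 0.0066  0.001  -1.    ] jaw [0.6   0.8   0.005]
tiltfix deg [-0.06  0.38]
```

>>> {"api": "jog_arm", "payload": {
  "moves": [
    [[-1,-0.2,-2.2,0,0.4,0],[-0.7,-0.1,-2.2,0,0.2,0],[-0.7,-0.1,-2.2,0,0.2,0]]
  ],
  "squeeze": 50
}}

```text
clock: 10.1
eef_pos: [635.0, 113.9, 193.3]
eef_rot: [-0.172, 1.566, 0.754]
wrist_force: [-2.4, -1.1, 12.7]
finger_gap: 55.4
```

```bash
python3 s.py
python3 - <<'E'
from rim import *
a,da,pa=grab('scene','s6'); b,db,pb=grab('side','d6'); w,dw,pw=grab('wrist','w6')
x=proj(pa,[[634,116,160]])[0].astype(int); y=proj(pb,[[634,116,160]])[0].astype(int)
f=lambda i,q: cv2.resize(i[q[1]-45:q[1]+45,q[0]-45:q[0]+45],(380,380),interpolation=cv2.INTER_CUBIC)
cv2.imwrite('pics/c6.png',np.hstack([f(a,x),f(b,y)]))
s=st(); print(centre(pw,dw,s['eef_pos']))
E
python3 s.py
```

```text
10.1 [635.  113.9 193.3] [-0.172  1.566  0.754] F [-2.4 -1.1 12.7] M [-0.08  0.47  0.12] gap 55.42084486178931 q [ 0.12  0.54  1.26  0.    1.34 -0.81]
tool x [ 0.0032  0.003  -1.    ] jaw [0.601 0.799 0.004]
tiltfix deg [-0.17  0.19]
10.25 [635.  113.8 193.3] [-0.168  1.566  0.758] F [-1.  -0.5 12.8] M [0.05 0.4  0.04] gap 55.10609715438477 q [ 0.12  0.54  1.26  0.    1.34 -0.81]
[ 101  114  106  159  188  241  380  824 1137 1030  485  143   49   24
   33   38   30]
(array([-0.34627932,  1.22269575]), np.float64(22.09282942963146), np.float64(9.304058983378283))
10.25 [635.  113.8 193.3] [-0.168  1.566  0.758] F [-1.  -0.5 12.8] M [0.05 0.4  0.04] gap 55.10609715438477 q [ 0.12  0.54  1.26  0.    1.34 -0.81]
tool x [ 0.0033  0.0031 -1.    ] jaw [0.601 0.799 0.004]
tiltfix deg [-0.18  0.19]
```

View pics/c6.png

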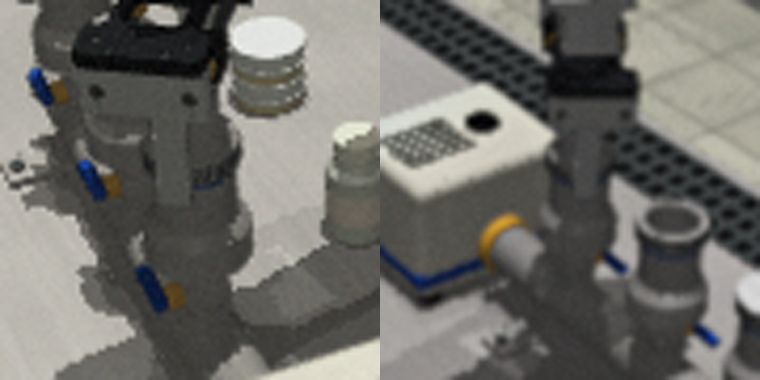

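Both crops show the funnel seated low on the head, with its neighbours untouched. The hold is steady: net push about 15 N, TCP z 193.3 (expected home 193.4), rim height in the grip unchanged.

```bash
python3 -c "
from cell import manip
print(manip.sign_off())"
```

```text
the job is handed in; nothing more can be done
None
```

The funnel is on the open filter head, keyed and pushed fully home, and the arm is still gripping the collar and holding it down. I handed the job in at about 10.3 s, and sign-off gave no verdict.

**What I did:**
- **Grip:** My first grip on the collar was about 10 mm too high, so I opened, lowered and regripped on the worktop before lifting.
- **Turning:** I set the skirt on the pins at a tool height (TCP z) of about 208 mm. I then turned it about 110° with a light push, mostly 7–9 N on the wrist, until it dropped in.
- **Push home:** I pressed it down until it stopped hard.

**Last checks:**
- **Height:** The tool stopped at 193.3 mm against 193.4 mm expected for fully home. It did not move when I pushed harder (wrist reading about 20 N).
- **Push:** The wrist reads a steady 12.8 N upward. With the funnel's weight that is about 15 N on the gasket, more than the 10 N it needs.
- **Grip slip:** The rim sits 9.3 mm above the grip point, about the same as before (9.2 mm), so the funnel did not slip.
- **Surroundings:** The last close-up pictures of the head showed the funnel seated and the things near it still in place. I did not check the rest of the bench again.

**Small disagreements:**
- The tool leans about 0.3°.
- The funnel's axis is 1–2 mm off the grip centre, which I allowed for while turning.
- Sideways force reached about 11 N during the push and was 1 N at the end.

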